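# Release the backup disk from its dock and put it away

## Task

The backup is finished: slide the guard on the dock off the eject button, press the button so that the disk cartridge pops up, then lift the cartridge out and lower it, without dropping it, upright to the bottom of the empty padded holder. Leave the other cartridge in its own holder and the things around undisturbed.

Things in the scene. Friction and masses are not known exactly. Their poses are not given: they have to be found in the camera images.
- dock: Disk dock, an aluminium box 124 (x) x 124 (y) x 90 mm high, fixed. Origin: centre of its underside; -x is its front. On its flat top (z = 90 mm) are the guard and eject button in front and, behind, a slot 28 x 90 mm centred at x = +34, y = 0 mm with the cartridge standing in it. A latch inside holds the cartridge down; pressing the button frees it and a spring lifter raises it about 20 mm.
- eject_guard (a joint): Position of the sliding guard, m: 0 to 0.004 = over the button (as found), 0.042 = end of travel, button quite free. It slides along the dock's +y direction with 1.5 N of friction and stays where it is left. The guard is a grey plastic hood 41 (x) x 34 (y) mm whose top is 14 mm above the dock's top; across the middle of its top stands a ridge 28 (x) x 9 (y) mm, 12 mm high, to push or pinch.
- guard_ridge (a point): Centre of the top of the guard's ridge, 26 mm above the dock's top; it moves with the guard; axes as the dock's.
- eject_button (a joint): How far the eject button is pressed, m: 0 = out, 0.0055 = fully down. Spring: 1.2 N rising to 3 N, and some latch friction: 5 to 6 N presses it fully down. The latch lets go in the last third of the travel. It returns when let go, but stays partly down while the raised cartridge is still in the slot.
- button_top (a point): Centre of the round eject button's top, 25 mm across, 9 mm above the dock's top, at x = -28, y = -22 mm of the dock; it is under the guard at first. Pressed straight down; it moves with the button. Low rails (3 mm high) lie 18 mm in front of and behind it; once open, the guard's near edge is 25 mm from its centre.
- cartridge: Black plastic disk cartridge in the dock, 24 (x) x 86 (y) x 112 (z) mm, 0.14 to 0.28 kg. Origin: centre of its underside, z up. Held down it stands 32 mm out of the dock's top (origin 10 mm above the dock's underside), popped up about 52 mm; it may lean by 0.07 rad in the slot. It is out once its origin is 90 mm above the worktop. Grip it across its thickness (x); either way round fits the holder.
- empty_holder: Grey padded holder that is empty, 56 (x) x 112 (y) x 68 mm high, open at the top, fixed to the worktop. Origin: centre of its underside. Its pocket is 32 (x) x 94 (y) mm, centred; the lining begins 62 mm up and the pocket's floor is 8 mm above the worktop. The cartridge stands in it with its thickness along the holder's x.
- full_holder: The same kind of holder with the other cartridge in it, fixed.
- old_cartridge: The other cartridge, same size and look, standing in the full holder: to be left alone. Origin: centre of its underside.
- clip_tin: Round tin, 66 mm across and 30 mm high, bystander. Origin: centre of its underside.
- tea_mug: White mug with a handle, 92 x 127 x 95 mm, bystander. Origin: centre of its underside.
- calculator: Desk calculator lying flat, 148 x 102 x 16 mm, bystander. Origin: centre of its underside.

How it is judged:
By the outcome, as a careful person would: the job done as asked, in the order asked, and still so for the second after the job is handed in, with the robot touching nothing.
It also fails if it takes over 51 s, if anything falls off the work surface, if the arm or the gripper's body presses on something with over 40 N, if the wrist force passes 120 N, or if a joint passes its speed limit or range.

## Robot

A 6-joint arm with a two-finger parallel gripper is mounted at the origin on a cart in front of the work surface, level with it; the furniture and walls round the work are solid. World frame = base frame: x ahead of the robot, y to its left, z up, the work surface at z = 0. Lengths are in m, angles in rad, forces in N, time in s.
With the tool pointing down it reaches from about 0.325 to 0.9 m from the base axis. Payload 3.5 kg.
Tool frame: the origin (TCP) lies on the front face of the gripper's body, between the roots of the fingers; the fingertips stand 73 mm ahead of it and the grasp point (between the pads) lies 54 mm ahead of it; z points along the fingers, x is the direction in which the jaws open and shut, and the axes are right-handed (so a half turn about z gives the same grasp; the last joint's range is limited). The gripper opens to 85 mm and grips with 20 to 120 N. Pads are 22 mm wide; open, the fingers measure 114 mm over their backs; the gripper's body (76 mm by 85 mm) begins 54 mm behind the grasp point. The pads swing forward as they close: fully open they stand 13 mm farther back than shut.
Start: joints at [-1.429, 0.276, -0.026, 1.268, 0, 1.467], TCP at [0.151, -0.606, 0.304] pointing down, gripper open.
Joint ranges: [-3.12, 3.12], [-0.85, 1.88], [-1.08, 1.24], [-1.95, 2.15], [-1.57, 1.53], [-3.14, 3.14]. Speed limits (rad/s): [2.57, 2.57, 3.14, 3.14, 3.14, 3.14].

## Interface

Orientations are given as a unit quaternion [x, y, z, w].
In Python, from cell import manip, imaging, nets gives the robot as it stands.
- The arm moves only by the tool drive_tool, never from a script. Its argument "commands" is a list of rows, each an object of numbers: "claw": the closure, from 0 (fully open) to 1 (shut); "dx", "dy", "dz": the shift along the tool's x, y, z in cm; "roll": the turn about the tool's z in degrees. In form: [{"claw": .., "dx": .., "dy": .., "dz": .., "roll": ..}, ...]. A call has 1 to 8 rows; each row shifts and turns the commanded pose from where the row before left it, along the tool's axes as they then stand; what a row does not reach is not made up. A row lasts 1/8 s, in which the tool goes at most 62.5 mm and 10.7 degrees, less where a joint would pass 70% of its speed; a pose out of reach is approached as far as the arm can. A call is refused whole if a number of a shift passes 6.25 or a number of a turn 10.7, either way. A call with a gripper value outside its range is refused whole. The fingers move at their own pace and stop on an object; the grip force is fixed at half the most. Time passes only in rows, so rows that do not move let the fingers close. It gives the time, the measured TCP pose, the force and the opening at its end, in the units of the state.
- manip.state(): the state, without advancing time (a new reading comes with each control period).
- imaging.camera(name): name is "side" or "top" or "wrist"; returns the picture (480x640x3 uint8, red, green, blue); there is no depth.
- imaging.camera_model(name): a dict with "fx", "fy", "cx", "cy" (pixels), "k1" (the pictures are not rectified: a ray, as slopes to the right and down, at radius r is drawn at 1 + k1 r^2 times it, then the intrinsics apply), "world_to_cam" (4x4, takes a point from world to camera coordinates); the wrist camera has in their place "hand_eye" (4x4, takes a point from camera to tool coordinates, whose origin is the TCP and whose axes are the tool frame's). Camera axes: x right, y down, z forward; pixel columns grow to the right and rows downward; lengths in m; the calibration is good to about 2 mm. A picture is of the moment at which its call begins: read the wrist's pose just before it. camera_model takes no time and is no camera call.
- manip.job_done(): hands the job in, once; it reports no verdict.
Trained networks look in the newest picture that a camera, given by its name, has taken for a name from the list of things; names that differ only in an ending like _2 or _b are one class to them, and where a whole thing is asked for, a point or a joint stands for the part that bears it (a point fixed in the world has none). Each returns a list of dicts, best first, with "conf" (0 to 1); they miss things now and then, are a little off and sometimes report something else, mostly with a low value. They report only what shows in the picture. A call takes as long as a camera call.
- nets.look_for(camera, query): "box" ([left, top, right, bottom] in pixels, round what is visible of it).
- nets.spot_point(camera, query): "centre" ([column, row] in pixels: a listed point, or the origin of a listed thing).
The state is a dict: "t": time; "joints": joint angles; "qd": joint speeds; "effort": joint torques, N m; "tcp_pos": TCP position; "orientation": TCP orientation; "contact_force": force on the tool from outside, world axes, zero at the start; "ft_torque": the same for the moment, N m; "grip_width": finger opening in m.
Only numpy, scipy, OpenCV 4.12 (cv2) and the standard library are available. Lean on these libraries where they do the work, as an engineer would, in place of code of your own. Each camera call takes 0.05 s, during which the arm holds its last target.

## Working session

There is one attempt and no reset: what is moved stays moved. The work goes in short steps, Python scripts to look and compute and a tool call to move; the robot and the scene stay as the last step left them, time stands still between calls to the robot, and variables do not carry over. Pictures are saved under pics/ and viewed, and the job is handed in when it is done.

Besides the shell and the picture viewer there is one more tool, called after "Emit:" by a JSON object that holds its "name" and its "arguments". drive_tool: Moves the arm, as the interface text tells. Its arguments: {"type":"object","properties":{"commands":{"type":"array"}},"required":["commands"]}

```bash
mkdir -p pics; ls
python3 - <<'E'
from cell import manip, imaging, nets
import cv2
print(manip.state())
for n in ["side","top","wrist"]:
    im=imaging.camera(n); cv2.imwrite(f"pics/{n}0.png",im[:,:,::-1])
    print(n,imaging.camera_model(n))
E
```

```text
pics
{'t': 0.0, 'joints': array([-1.42943115e+00,  2.77119799e-01, -2.79354150e-02,  1.26797783e+00,
        2.84915738e-05,  1.46741819e+00]), 'qd': array([ 0.00073169, -0.0002186 ,  0.00022031,  0.00216451,  0.00114465,
        0.00024296]), 'effort': array([ 1.77106100e-03, -4.45506406e+01,  2.95204765e+01,  1.64334581e-02,
        8.30634258e-05, -6.53561791e-07]), 'tcp_pos': array([ 0.15136188, -0.60574092,  0.30274201]), 'orientation': array([ 7.88132510e-01, -6.15504586e-01, -7.95796486e-04, -7.85901071e-04]), 'contact_force': array([ 0.34463714,  0.09766319, -0.06983999]), 'ft_torque': array([-0.03107835,  0.00677811, -0.00038564]), 'grip_width': 0.08563066585691041}
side {'fx': 446.2404503521652, 'fy': 446.2404503521652, 'cx': 327.11861473173377, 'cy': 234.89860810852073, 'k1': -0.010917731200627657, 'world_to_cam': array([[-5.98357382e-01, -8.01229004e-01,  7.26054931e-04,
         4.16360103e-01],
       [-6.39596091e-01,  4.77103827e-01, -6.02734419e-01,
         3.41882995e-01],
       [ 4.82581894e-01, -3.61114971e-01, -7.97941535e-01,
         1.02562157e+00],
       [
[... 265 characters left out ...]
.00740374,  0.28690379],
       [-0.73671415,  0.27894033, -0.61599071,  0.42681604],
       [ 0.57272667, -0.22689982, -0.78771862,  1.4142671 ],
       [ 0.        ,  0.        ,  0.        ,  1.        ]])}
wrist {'fx': 347.7005125662341, 'fy': 347.7005125662341, 'cx': 326.17854604823606, 'cy': 240.3763085380396, 'k1': -0.024471674648170457, 'hand_eye': array([[ 9.99999748e-01,  6.92483102e-04,  1.55835548e-04,
        -1.63338652e-04],
       [-7.05967025e-04,  9.47542991e-01,  3.19627567e-01,
        -8.22212330e-02],
       [ 7.36758072e-05, -3.19627596e-01,  9.47543241e-01,
        -6.99474088e-02],
       [ 0.00000000e+00,  0.00000000e+00,  0.00000000e+00,
         1.00000000e+00]])}
```

View pics/side0.png

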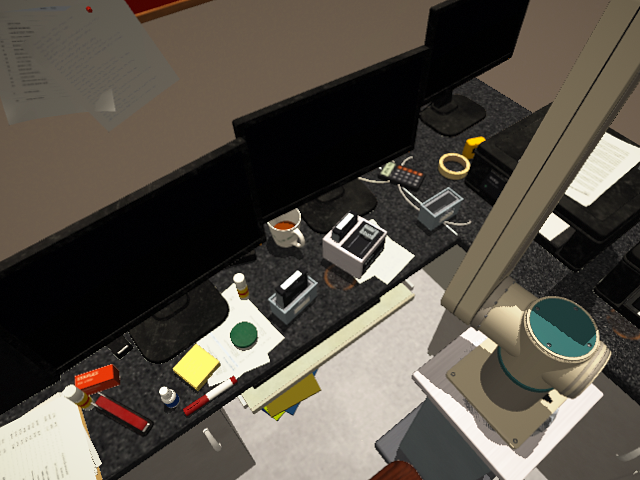

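View pics/top0.png

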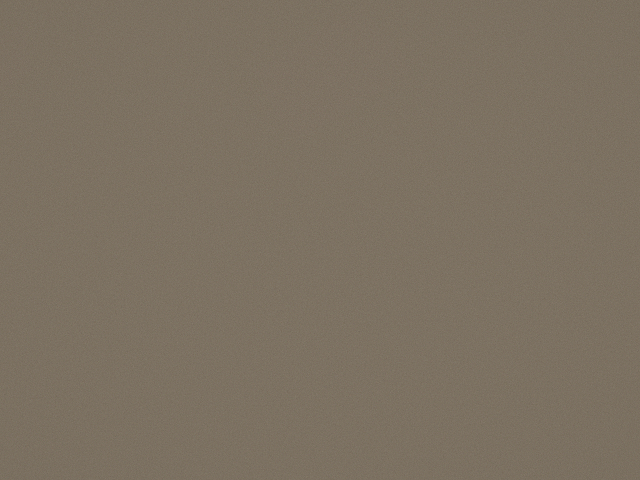

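View pics/wrist0.png

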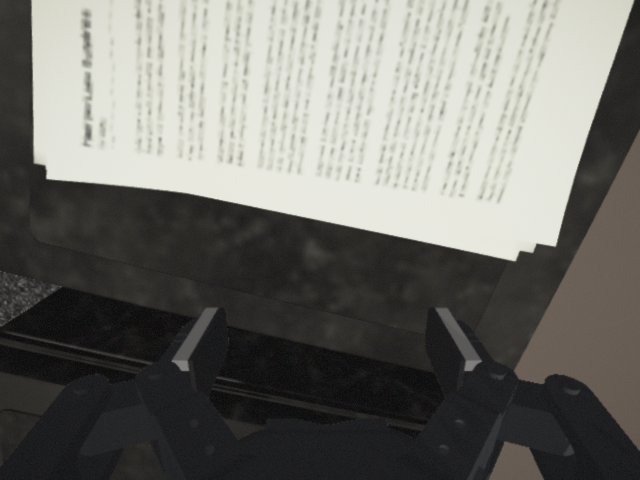

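The side view shows the dock at (355,243), the empty holder at (440,207), the full holder with its cartridge at (293,295), the mug at (286,230), the tin at (243,334) and the calculator at (402,176). The top view is blocked (plain brown). The wrist view shows only papers.

```bash
cat > h.py <<'E'
from cell import manip, imaging, nets
import numpy as np, cv2
from scipy.spatial.transform import Rotation as R
def cam(name, st=None):
    m=imaging.camera_model(name)
    if name=="wrist":
        st=st or manip.state()
        T=np.eye(4);T[:3,:3]=R.from_quat(st["orientation"]).as_matrix();T[:3,3]=st["tcp_pos"]
        W=np.linalg.inv(T@m["hand_eye"])
    else: W=m["world_to_cam"]
    return m,W
def proj(P,c):
    m,W=c; P=np.atleast_2d(P); q=P@W[:3,:3].T+W[:3,3]; s=q[:,:2]/q[:,2:]
    r2=(s**2).sum(1,keepdims=True); s=s*(1+m["k1"]*r2)
    return s*[m["fx"],m["fy"]]+[m["cx"],m["cy"]]
def ray(uv,c):
    m,W=c; d=(np.array(uv,float)-[m["cx"],m["cy"]])/[m["fx"],m["fy"]]; s=d.copy()
    for _ in range(10): s=d/(1+m["k1"]*(s@s))
    Rc=W[:3,:3]; return -Rc.T@W[:3,3], Rc.T@np.array([s[0],s[1],1])
def onz(uv,z,c):
    o,d=ray(uv,c); return o+d*(z-o[2])/d[2]
def shot(name,fn,crop=None,k=1):
    st=manip.state(); im=imaging.camera(name)
    o=im[:,:,::-1]
    if crop: x0,y0,x1,y1=crop; o=cv2.resize(o[y0:y1,x0:x1],None,fx=k,fy=k,interpolation=cv2.INTER_CUBIC)
    cv2.imwrite("pics/"+fn,o); return im,cam(name,st)
E
python3 - <<'E'
from h import *
im,c=shot("side","side1.png",(220,130,480,350),3)
print("campos",ray((320,240),c)[0])
for q,z in [("dock",0),("guard_ridge",.116),("cartridge",.01),("empty_holder",0),("full_holder",0),("clip_tin",0),("tea_mug",0),("calculator",0)]:
    for d in nets.spot_point("side",q)[:2]:
        print(q,d, onz(d["centre"],z,c).round(3))
E
```

```text
campos [-0.02714723  0.54085341  1.0241484 ]
dock {'centre': [351.8, 255.5], 'conf': 0.91} [0.494 0.065 0.   ]
guard_ridge {'centre': [368.8, 227.3], 'conf': 0.73} [0.477 0.029 0.116]
cartridge {'centre': [339.7, 247.2], 'conf': 0.72} [0.531 0.079 0.01 ]
empty_holder {'centre': [439.5, 215.3], 'conf': 0.81} [ 0.451 -0.235  0.   ]
full_holder {'centre': [292.9, 305.3], 'conf': 0.72} [0.463 0.284 0.   ]
clip_tin {'centre': [244.9, 337.5], 'conf': 0.81} [0.46  0.428 0.   ]
tea_mug {'centre': [291.5, 242.2], 'conf': 0.95} [0.632 0.174 0.   ]
calculator {'centre': [398.5, 176.5], 'conf': 0.84} [ 0.643 -0.245  0.   ]
```

View pics/side1.png

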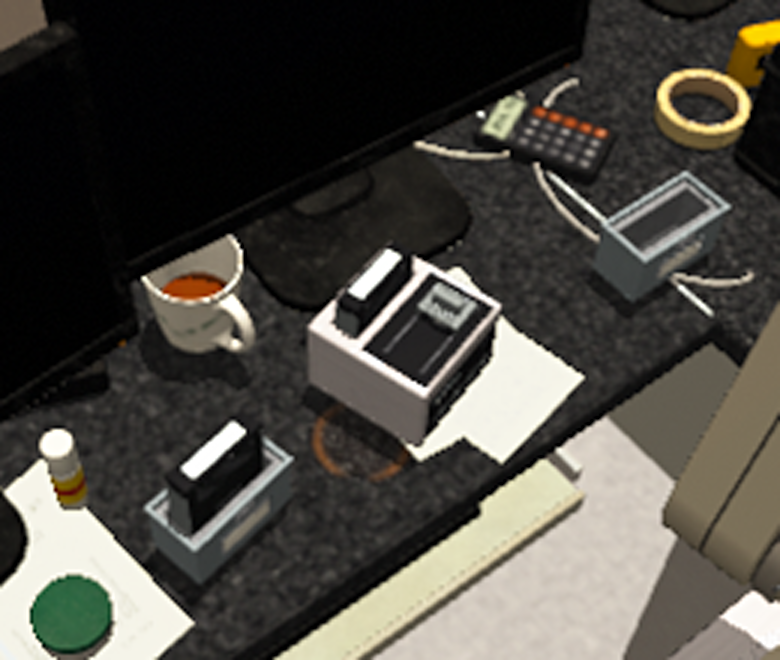

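The crop shows the dock with the slot and cartridge on the far side from the robot. The guard is at the right (-y) of the black panel, about (445,300) in the crop, and the holders are clear. Next I'll fit yaws from corners.

Run:
```python
from h import *
from scipy.optimize import least_squares
c=cam("side")
def fit(px,loc,p0):
    px=np.array(px)/3+[220,130]; loc=np.array(loc)
    def f(p):
        cs,sn=np.cos(p[2]),np.sin(p[2]); W=loc.copy(); W[:,0]=p[0]+cs*loc[:,0]-sn*loc[:,1]; W[:,1]=p[1]+sn*loc[:,0]+cs*loc[:,1]
        return (proj(W,c)-px).ravel()
    s=least_squares(f,p0); print(s.x.round(4),s.fun.round(1))
a=.062
fit([(310,325),(415,255),(500,303),(425,392),(418,443)],[(a,a,.09),(a,-a,.09),(-a,-a,.09),(-a,a,.09),(-a,a,0)],[.49,.065,0])
fit([(599,222),(686,174),(730,206),(641,256),(635,300)],[(.028,.056,.068),(.028,-.056,.068),(-.028,-.056,.068),(-.028,.056,.068),(-.028,.056,0)],[.45,-.235,0])
# monitor lower edge candidates
for z in (.1,.15,.2): print(z,[onz(np.array(p)/3+[220,130],z,c).round(3)[:2] for p in [(130,270),(585,65)]])
```

```text
[0.4911 0.0536 0.2162] [ 0.8 -1.9 -4.5 -5.9  3.9  1.6 -0.3  1.7 -0.   3.4]
[ 0.4523 -0.2266 -0.0228] [ 1.  -0.4  0.3 -1.2 -0.4 -0.1  0.8  0.7 -1.7  0.9]
0.1 [array([0.673, 0.229]), array([ 0.626, -0.279])]
0.15 [array([0.635, 0.246]), array([ 0.59 , -0.235])]
0.2 [array([0.597, 0.263]), array([ 0.555, -0.19 ])]
```

Emit:
{"name": "drive_tool", "arguments": {"commands": [{"dx":-4.7,"dy":-3.5,"dz":0},{"dx":-4.7,"dy":-3.5,"dz":0},{"dx":-4.7,"dy":-3.5,"dz":0},{"dx":-4.7,"dy":-3.5,"dz":0},{"dx":-4.7,"dy":-3.5,"dz":0},{"dx":-4.7,"dy":-3.5,"dz":0}]}}

```text
$.commands[0]: bad value
```

Emit:
{"name": "drive_tool", "arguments": {"commands": [{"dx":-4.7,"dy":-3.5,"dz":0},{"dx":-4.7,"dy":-3.5,"dz":0},{"dx":-4.7,"dy":-3.5,"dz":0},{"dx":-4.7,"dy":-3.5,"dz":0},{"dx":-4.7,"dy":-3.5,"dz":0},{"dx":-4.7,"dy":-3.5,"dz":0},{"dx":0,"dy":0,"dz":0},{"dx":0,"dy":0,"dz":0}]}}

```text
$.commands[0]: bad value
```

Run:
```python
from h import *
im,c=shot("wrist","w1.png")
for q,z in [("dock",0),("guard_ridge",.116),("cartridge",.01),("button_top",.099)]:
    for d in nets.spot_point("wrist",q)[:2]:
        print(q,d, onz(d["centre"],z,c).round(4))
s=manip.state();print(s["t"],s["tcp_pos"],s["orientation"],s["joints"])
shot("top","t1.png")
```

```text
0.85 [ 0.15145318 -0.60638056  0.30394598] [ 7.88144214e-01 -6.15490615e-01  1.90298365e-05  2.04485006e-05] [-1.42941961e+00  2.76369381e-01 -2.63710713e-02  1.26800009e+00
 -3.06592048e-06  1.46739334e+00]
```

View pics/w1.png

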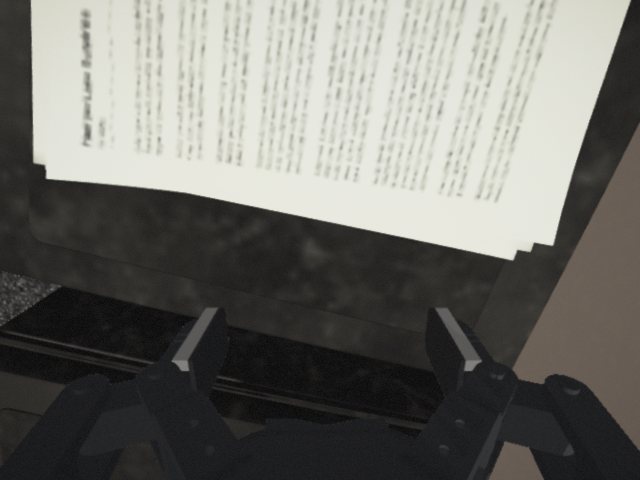

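View pics/t1.png

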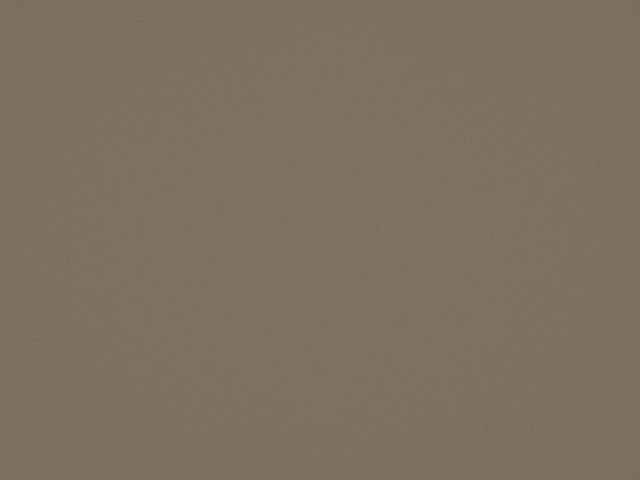

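The calls were refused because the rows need every field, and nothing moved. The pictures are unchanged.

Emit:
{"name": "drive_tool", "arguments": {"commands": [{"claw":0,"dx":-4.7,"dy":-3.5,"dz":0,"roll":0},{"claw":0,"dx":-4.7,"dy":-3.5,"dz":0,"roll":0},{"claw":0,"dx":-4.7,"dy":-3.5,"dz":0,"roll":0},{"claw":0,"dx":-4.7,"dy":-3.5,"dz":0,"roll":0},{"claw":0,"dx":-4.7,"dy":-3.5,"dz":0,"roll":0},{"claw":0,"dx":-4.7,"dy":-3.5,"dz":0,"roll":0}]}}

```text
t: 1.65
tcp_pos: [0.2873, -0.2802, 0.3042]
orientation: [0.788, -0.616, 0.001, -0.0]
contact_force: [0.3, 0.5, -0.1]
grip_width: 0.0853
```

Emit:
{"name": "drive_tool", "arguments": {"commands": [{"claw":0,"dx":-4.7,"dy":-3.5,"dz":0,"roll":0},{"claw":0,"dx":-4.7,"dy":-3.5,"dz":0,"roll":0},{"claw":0,"dx":-4.7,"dy":-3.5,"dz":0,"roll":0},{"claw":0,"dx":-4.7,"dy":-3.5,"dz":0,"roll":0},{"claw":0,"dx":-4.7,"dy":-3.5,"dz":0,"roll":0},{"claw":0,"dx":-4.7,"dy":-3.5,"dz":0,"roll":0},{"claw":0,"dx":0,"dy":0,"dz":0,"roll":0}]}}

```text
t: 2.52
tcp_pos: [0.4232, 0.046, 0.3042]
orientation: [0.79, -0.613, 0.0, -0.001]
contact_force: [-0.2, -0.3, -0.1]
grip_width: 0.0854
```

Run:
```python
from h import *
im,c=shot("wrist","w2.png")
for q,z in [("dock",0),("guard_ridge",.116),("cartridge",.01),("button_top",.099)]:
    for d in nets.spot_point("wrist",q)[:2]:
        print(q,d, onz(d["centre"],z,c).round(4))
s=manip.state();print(s["t"],s["tcp_pos"],s["orientation"],s["joints"])
```

```text
dock {'centre': [332.5, 132.8], 'conf': 0.81} [0.4958 0.0583 0.    ]
guard_ridge {'centre': [362.9, 176.2], 'conf': 0.91} [0.4738 0.0313 0.116 ]
guard_ridge {'centre': [332.2, 133.3], 'conf': 0.3} [0.4975 0.061  0.116 ]
cartridge {'centre': [330.4, 96.4], 'conf': 0.73} [0.5284 0.0692 0.01  ]
2.775 [0.42189421 0.04158319 0.30386556] [ 7.87528040e-01 -6.16278793e-01 -2.11087912e-05  1.87157871e-04] [-5.43446376e-02 -8.63760219e-02 -4.29261277e-01  1.22816001e+00
 -2.82705706e-04  2.84446924e+00]
```

View pics/w2.png

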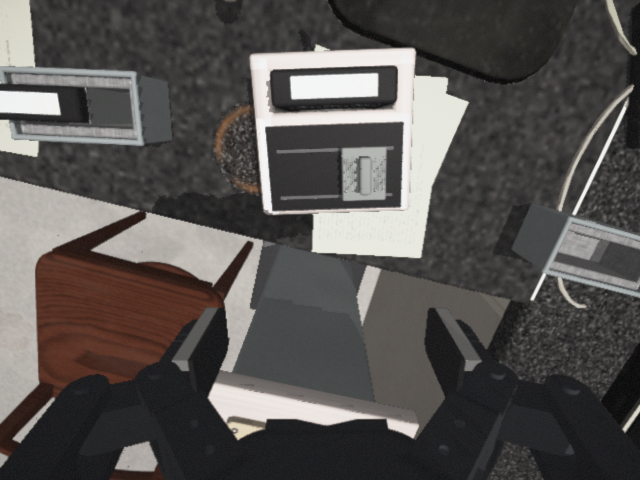

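The wrist view shows the dock face-on: top corners at about (250,55), (414,48), (410,211) and (262,214), the guard ridge at (364,175), the cartridge top at (333,87), and the empty holder on the right.

```bash
cat >> h.py <<'E'
from scipy.optimize import least_squares
def fit(px,loc,p0,c):
    px=np.array(px,float); loc=np.array(loc,float)
    def f(p):
        cs,sn=np.cos(p[2]),np.sin(p[2]); W=loc.copy(); W[:,0]=p[0]+cs*loc[:,0]-sn*loc[:,1]; W[:,1]=p[1]+sn*loc[:,0]+cs*loc[:,1]
        return (proj(W,c)-px).ravel()
    s=least_squares(f,p0); print(s.x.round(4),s.fun.round(1)); return s.x
E
python3 - <<'E'
from h import *
c=cam("wrist"); a=.062
d=fit([(250,55),(415,48),(410,211),(263,214)],[(a,a,.09),(a,-a,.09),(-a,-a,.09),(-a,a,.09)],[.49,.06,.1],c)
T=R.from_euler('z',d[2]).as_matrix()
for n,l in [("ridge",(-.028,-.022,.116)),("button",(-.028,-.022,.099)),("slot",(.034,0,.122))]:
    w=T@np.array(l)+[d[0],d[1],0]; print(n,w.round(4),proj(w,c).round(1))
print("ridge meas",onz((364,175),.116,c))
print("yaw tool", np.degrees(R.from_quat(manip.state()["orientation"]).as_matrix()[:2,:2]), np.degrees(d[2]))
im=cv2.imread("pics/w2.png"); cv2.imwrite("pics/w2c.png",cv2.resize(im[30:230,230:430],None,fx=3,fy=3))
E
```

```text
[0.4928 0.0526 0.2762] [-2.1 -1.7  2.1 -0.8  0.2  1.  -0.2  2.7]
ridge [0.4719 0.0238 0.116 ] [[366.1 177.5]]
button [0.4719 0.0238 0.099 ] [[363.7 174.2]]
slot [0.5255 0.0618 0.122 ] [[334.3  86.8]]
ridge meas [0.47325517 0.02572463 0.116     ]
yaw tool [[ 13.77395685 -55.61550354]
 [-55.61550444 -13.77395289]] 15.825633148667409
```

View pics/w2c.png

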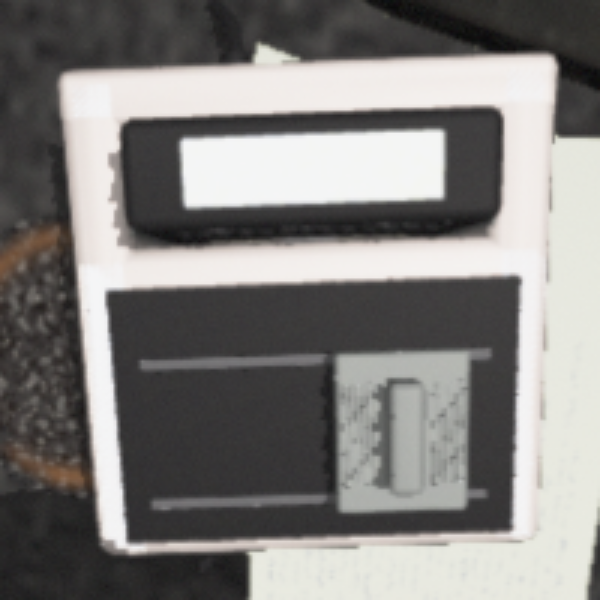

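Emit:
{"name": "drive_tool", "arguments": {"commands": [{"claw":0,"dx":0,"dy":0,"dz":0,"roll":-2},{"claw":0.3,"dx":1.5,"dy":-2.2,"dz":2.8,"roll":0},{"claw":0.6,"dx":1.4,"dy":-2.2,"dz":2.8,"roll":0},{"claw":0.6,"dx":0,"dy":0,"dz":2.8,"roll":0},{"claw":0.6,"dx":0,"dy":0,"dz":0,"roll":0},{"claw":0.6,"dx":0,"dy":0,"dz":0,"roll":0}]}}

```text
t: 3.52
tcp_pos: [0.4727, 0.0263, 0.2208]
orientation: [0.799, -0.602, 0.0, -0.0]
contact_force: [-0.6, 0.4, 0.2]
grip_width: 0.0343
```

Run:
```python
from h import *
im,c=shot("wrist","w3.png")
for q,z in [("guard_ridge",.116)]:
    for d in nets.spot_point("wrist",q)[:2]:
        print(q,d, onz(d["centre"],z,c).round(4))
s=manip.state();print(s["t"],s["tcp_pos"],s["orientation"],s["joints"],s["grip_width"])
print(proj([s["tcp_pos"]+np.array([0,0,-.073])],c))
```

```text
guard_ridge {'centre': [322.6, 277.0], 'conf': 0.76} [0.4742 0.0289 0.116 ]
3.625 [0.47330659 0.02659607 0.22146443] [ 7.98721871e-01 -6.01698773e-01  1.17715261e-03 -7.56623693e-04] [-8.03587866e-02  6.94566532e-02 -4.58221664e-01  1.04031937e+00
  1.67885662e-05  2.78169158e+00] 0.03427558205160773
[[326.2011312  309.32083088]]
```

View pics/w3.png

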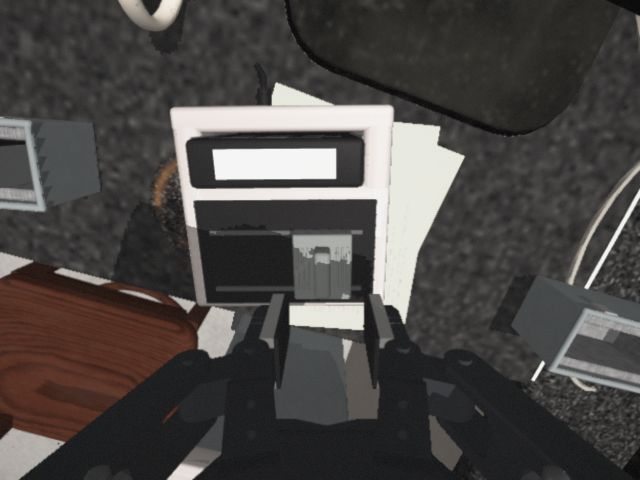

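The ridge, at about (322,272), is centred between the fingers. Going down to pinch it.

Emit:
{"name": "drive_tool", "arguments": {"commands": [{"claw":0.6,"dx":-0.1,"dy":0,"dz":2.0,"roll":0},{"claw":0.6,"dx":0,"dy":0,"dz":2.0,"roll":0},{"claw":0.6,"dx":0,"dy":0,"dz":0,"roll":0},{"claw":1,"dx":0,"dy":0,"dz":0,"roll":0},{"claw":1,"dx":0,"dy":0,"dz":0,"roll":0},{"claw":1,"dx":0,"dy":0,"dz":0,"roll":0}]}}

```text
t: 4.38
tcp_pos: [0.473, 0.0285, 0.1815]
orientation: [0.799, -0.601, 0.0, -0.001]
contact_force: [-1.9, 3.8, 7.0]
grip_width: 0.0069
```

Emit:
{"name": "drive_tool", "arguments": {"commands": [{"claw":1,"dx":-0.7,"dy":0,"dz":0,"roll":0},{"claw":1,"dx":-0.7,"dy":0,"dz":0,"roll":0},{"claw":1,"dx":-0.7,"dy":0,"dz":0,"roll":0},{"claw":1,"dx":-0.7,"dy":0,"dz":0,"roll":0},{"claw":1,"dx":-0.7,"dy":0,"dz":0,"roll":0},{"claw":1,"dx":-0.6,"dy":0,"dz":0,"roll":0},{"claw":1,"dx":0,"dy":0,"dz":0,"roll":0}]}}

```text
t: 5.25
tcp_pos: [0.4617, 0.0672, 0.1815]
orientation: [0.799, -0.601, 0.001, -0.0]
contact_force: [-2.4, 0.2, 6.8]
grip_width: 0.0066
```

Run:
```python
from h import *
im,c=shot("wrist","w4.png"); shot("side","s4.png",(290,190,410,290),5)
s=manip.state();print(s["t"],s["tcp_pos"],s["contact_force"],s["grip_width"])
```

```text
5.35 [0.46174286 0.06718613 0.18150415] [-1.95716711 -1.27541303  6.44070537] 0.0066778434329091895
```

View pics/w4.png

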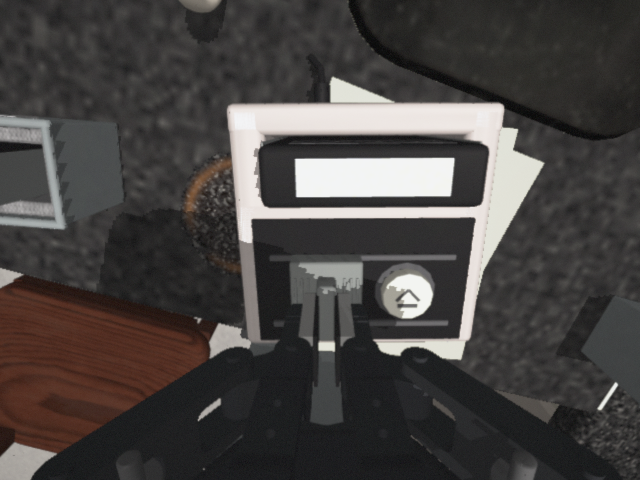

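View pics/s4.png

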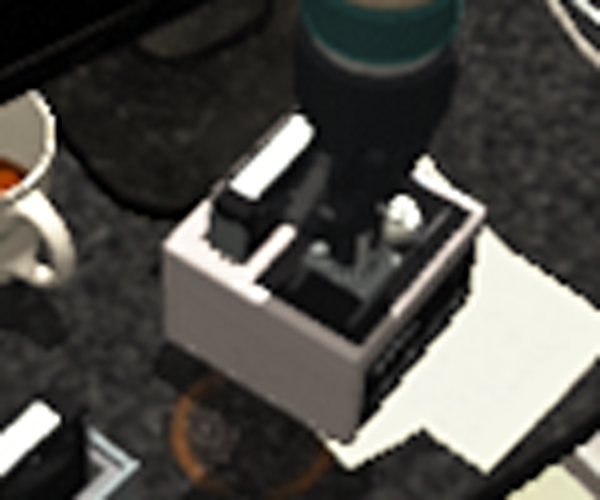

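The guard is open. The button is fully visible at (405,292), and the hood spans columns 290-362. I'll nudge it to the end stop, then release and rise.

Emit:
{"name": "drive_tool", "arguments": {"commands": [{"claw":1,"dx":-0.3,"dy":0,"dz":0,"roll":0},{"claw":1,"dx":0,"dy":0,"dz":0,"roll":0},{"claw":0.6,"dx":0,"dy":0,"dz":0,"roll":0},{"claw":0.6,"dx":0,"dy":0,"dz":0,"roll":0},{"claw":0.6,"dx":0,"dy":0,"dz":-2.0,"roll":0},{"claw":0.6,"dx":0,"dy":0,"dz":-2.0,"roll":0},{"claw":1,"dx":0,"dy":0,"dz":0,"roll":0},{"claw":1,"dx":0,"dy":0,"dz":0,"roll":0}]}}

```text
t: 6.35
tcp_pos: [0.4597, 0.0702, 0.2192]
orientation: [0.799, -0.602, -0.0, 0.0]
contact_force: [-0.6, -0.5, 0.3]
grip_width: 0.0006
```

Run:
```python
from h import *
im,c=shot("wrist","w5.png")
for d in nets.spot_point("wrist","button_top")[:2]:
        print(d, onz(d["centre"],.099,c).round(4))
s=manip.state();print(s["t"],s["tcp_pos"],s["orientation"],s["contact_force"],s["grip_width"])
b=onz(nets.spot_point("wrist","button_top")[0]["centre"],.099,c)
print("tool delta",R.from_quat(s["orientation"]).inv().apply(b-s["tcp_pos"]))
```

```text
{'centre': [398.8, 265.1], 'conf': 0.66} [0.474  0.0297 0.099 ]
6.45 [0.45936454 0.07015533 0.21882231] [ 7.98780561e-01 -6.01621645e-01 -8.09087998e-04  5.97046744e-04] [-0.46491425  0.52875783  0.03479298] 0.00011062372865353843
tool delta [ 0.04300848 -0.00315978  0.11979177]
```

View pics/w5.png

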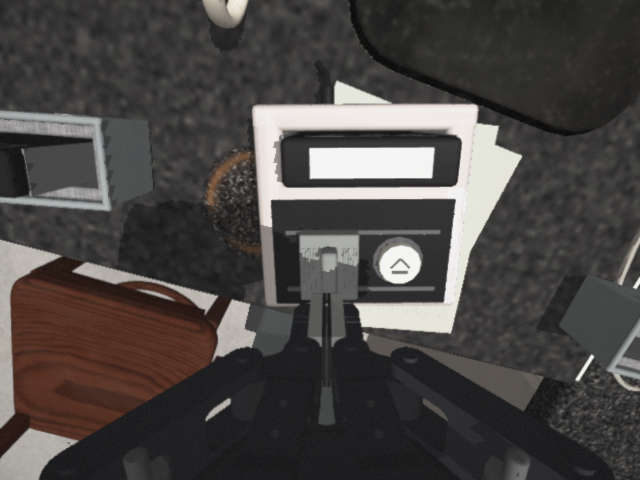

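Emit:
{"name": "drive_tool", "arguments": {"commands": [{"claw":1,"dx":2.2,"dy":-0.2,"dz":0,"roll":0},{"claw":1,"dx":2.1,"dy":0,"dz":0,"roll":0},{"claw":1,"dx":0,"dy":0,"dz":2.2,"roll":0},{"claw":1,"dx":0,"dy":0,"dz":2.2,"roll":0},{"claw":1,"dx":0,"dy":0,"dz":0,"roll":0}]}}

```text
t: 7.12
tcp_pos: [0.4719, 0.0294, 0.1737]
orientation: [0.799, -0.602, -0.002, 0.001]
contact_force: [-0.1, -1.2, 0.7]
grip_width: -0.0003
```

Emit:
{"name": "drive_tool", "arguments": {"commands": [{"claw":1,"dx":0,"dy":0,"dz":0.4,"roll":0},{"claw":1,"dx":0,"dy":0,"dz":0.3,"roll":0},{"claw":1,"dx":0,"dy":0,"dz":0,"roll":0}]}}

```text
t: 7.5
tcp_pos: [0.4745, 0.0294, 0.1696]
orientation: [0.799, -0.602, 0.001, -0.0]
contact_force: [-1.2, -0.8, 2.0]
grip_width: 0.0003
```

Emit:
{"name": "drive_tool", "arguments": {"commands": [{"claw":1,"dx":0,"dy":0,"dz":0.3,"roll":0},{"claw":1,"dx":0,"dy":0,"dz":0.1,"roll":0},{"claw":1,"dx":0,"dy":0,"dz":0,"roll":0}]}}

```text
t: 7.88
tcp_pos: [0.4745, 0.0294, 0.166]
orientation: [0.799, -0.602, 0.001, -0.0]
contact_force: [-2.9, 0.3, 9.0]
grip_width: 0.0002
```

Fz has jumped to 9 N, so the button should be fully down. Rising to check.

Emit:
{"name": "drive_tool", "arguments": {"commands": [{"claw":1,"dx":0,"dy":0,"dz":0,"roll":0},{"claw":1,"dx":0,"dy":0,"dz":-3,"roll":0},{"claw":0.5,"dx":0,"dy":0,"dz":-6,"roll":0},{"claw":0.2,"dx":0,"dy":0,"dz":-4,"roll":0},{"claw":0,"dx":0,"dy":3,"dz":0,"roll":0},{"claw":0,"dx":0,"dy":3,"dz":0,"roll":0},{"claw":0,"dx":0,"dy":0,"dz":0,"roll":0}]}}

```text
t: 8.75
tcp_pos: [0.4145, 0.0127, 0.2944]
orientation: [0.799, -0.602, -0.0, 0.0]
contact_force: [-0.4, 0.1, 0.6]
grip_width: 0.0854
```

Run:
```python
from h import *
im,c=shot("wrist","w6.png");shot("side","s6.png",(290,190,410,290),5)
s=manip.state();print(s["t"],s["tcp_pos"],s["orientation"],s["joints"],s["contact_force"],s["grip_width"])
for q in ["cartridge","empty_holder"]:
  print(nets.spot_point("wrist",q)[:2], nets.look_for("wrist",q)[:2])
```

```text
8.85 [0.41645468 0.01279619 0.2947714 ] [ 7.98713944e-01 -6.01710765e-01  3.29529290e-04 -2.84999720e-04] [-1.24802410e-01 -9.52667587e-02 -4.56760800e-01  1.20844698e+00
  1.66465817e-04  2.73727670e+00] [ 0.41213166 -0.39104754  0.9274388 ] 0.0850392300793659
[{'centre': [300.7, 71.9], 'conf': 0.63}] [{'box': [212.5, 14.5, 364.7, 86.1], 'conf': 0.96}]
[{'centre': [545.2, 232.9], 'conf': 0.57}, {'centre': [305.6, 116.6], 'conf': 0.35}] [{'box': [488.9, 195.5, 640.0, 295.0], 'conf': 0.81}]
```

View pics/w6.png

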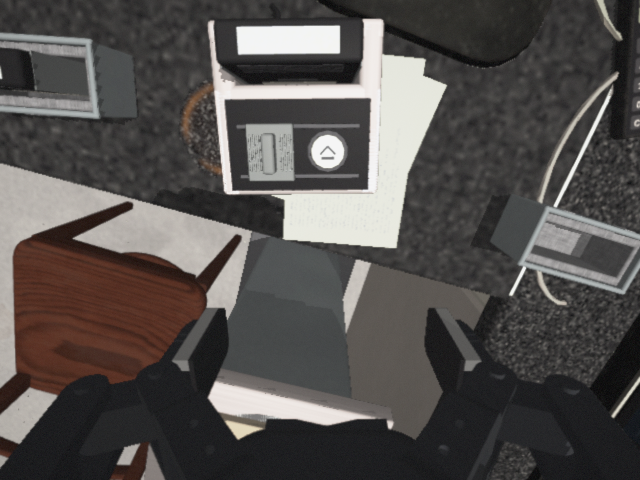

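View pics/s6.png

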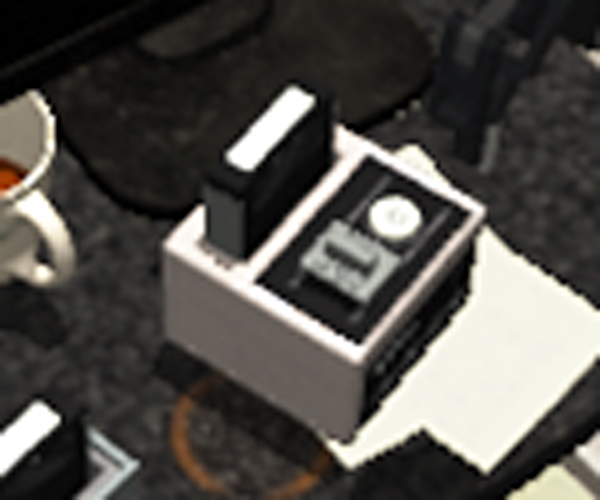

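It has popped up: the cartridge stands well proud in both views, and the guard is open with the button at (328,152). I'll refit the dock and holder poses from this picture.

Run:
```python
from h import *
c=cam("wrist"); a=.062
im=cv2.imread("pics/w6.png"); cv2.imwrite("pics/w6c.png",cv2.resize(im[0:200,190:400],None,fx=3,fy=3)); cv2.imwrite("pics/w6d.png",cv2.resize(im[180:310,470:640],None,fx=4,fy=4))
fit([(382,18),(377,192),(226,194)],[(a,-a,.09),(-a,-a,.09),(-a,a,.09)],[.49,.06,.25],c)
print(onz((328,152),.096,c), onz((289,39),.142,c))
cs=cam("side"); print(onz((340,205),0,cs))
```

```text
[0.4977 0.0587 0.2973] [ 1.3 -2.   1.2  1.2 -2.7  1.8]
[0.47663322 0.02880053 0.096     ] [0.53420929 0.06886546 0.142     ]
[ 0.65986575 -0.02184609  0.        ]
```

View pics/w6c.png

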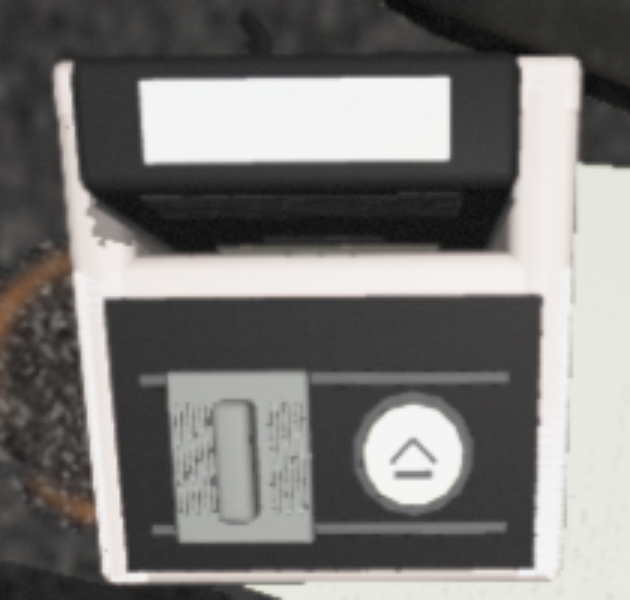

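View pics/w6d.png

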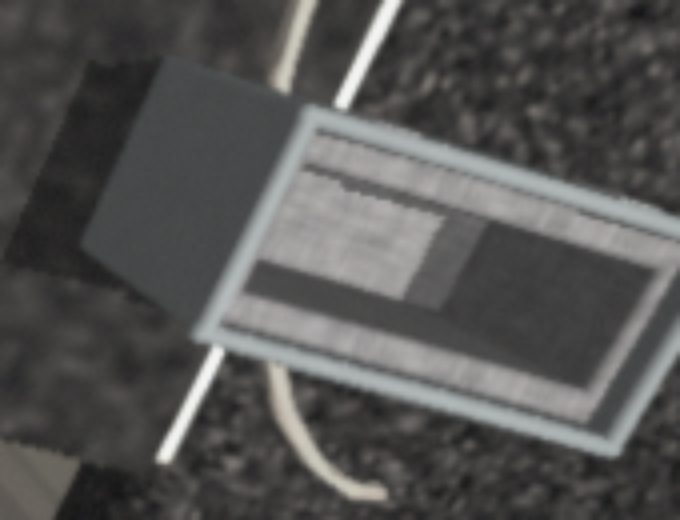

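Emit:
{"name": "drive_tool", "arguments": {"commands": [{"claw":0.45,"dx":0,"dy":0,"dz":0,"roll":-10.6},{"claw":0.45,"dx":0,"dy":0,"dz":0,"roll":-10.6},{"claw":0.45,"dx":0,"dy":0,"dz":0,"roll":-10.6},{"claw":0.45,"dx":0,"dy":0,"dz":0,"roll":-10.6},{"claw":0.45,"dx":0,"dy":0,"dz":0,"roll":-10.6},{"claw":0.45,"dx":0,"dy":0,"dz":0,"roll":-10.6},{"claw":0.45,"dx":0,"dy":0,"dz":0,"roll":-10.6},{"claw":0.45,"dx":0,"dy":0,"dz":0,"roll":-10.6}]}}

```text
t: 10.05
tcp_pos: [0.4168, 0.0129, 0.2948]
orientation: [0.995, 0.098, -0.0, -0.0]
contact_force: [-0.2, 0.1, -0.8]
grip_width: 0.047
```

Emit:
{"name": "drive_tool", "arguments": {"commands": [{"claw":0.45,"dx":0,"dy":0,"dz":0,"roll":-5.2},{"claw":0.45,"dx":4.2,"dy":-0.7,"dz":0.7,"roll":0},{"claw":0.45,"dx":4.2,"dy":-0.7,"dz":0.7,"roll":0},{"claw":0.45,"dx":4.2,"dy":-0.7,"dz":0.7,"roll":0},{"claw":0.45,"dx":0,"dy":0,"dz":0,"roll":0},{"claw":0.45,"dx":0,"dy":0,"dz":0,"roll":0}]}}

```text
t: 10.8
tcp_pos: [0.5313, 0.0679, 0.2734]
orientation: [0.99, 0.14, -0.001, -0.0]
contact_force: [0.7, 0.6, 0.3]
grip_width: 0.0471
```

Run:
```python
from h import *
im,c=shot("wrist","w7.png")
s=manip.state();print(s["t"],s["tcp_pos"],s["orientation"],s["joints"],s["grip_width"])
for q in ["cartridge"]:
  print(nets.spot_point("wrist",q)[:2], nets.look_for("wrist",q)[:2])
o=s["tcp_pos"]; print(proj([o-[0,0,.054+.0]],c), [proj([o+R.from_quat(s["orientation"]).apply([0,y,o[2]-.142])],c).round(0) for y in (-.043,0,.043)])
```

```text
10.85 [0.53094655 0.06765681 0.27365462] [ 9.90235377e-01  1.39403971e-01 -6.56539882e-04 -7.54915143e-06] [ 6.00935267e-03  1.37307701e-01 -2.64265095e-01  1.17052688e+00
 -1.60268315e-04  1.29708676e+00] 0.04685794018676635
[{'centre': [321.5, 216.8], 'conf': 0.66}] [{'box': [304.8, 177.8, 350.7, 320.6], 'conf': 0.95}]
[[325.23534425 333.85330132]] [array([[326., 194.]]), array([[326., 263.]]), array([[326., 323.]])]
```

View pics/w7.png

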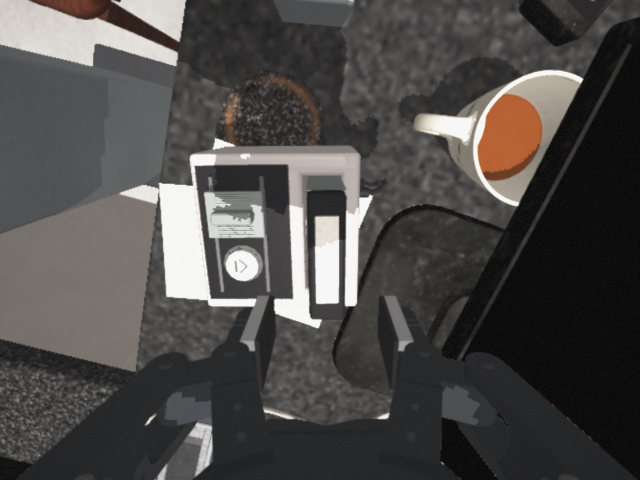

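The cartridge top spans columns 307-347 and rows 190-318, almost exactly where predicted. A monitor is near on the right, so I'll triangulate its lower edge from both views before descending.

Run:
```python
from h import *
cs=cam("side"); cw=cam("wrist")
f=lambda p:np.array(p)/3+[220,130]
def plane(a,b,c):
    o,d1=ray(a,c);_,d2=ray(b,c); n=np.cross(d1,d2); n/=np.linalg.norm(n); return n,n@o
n1,k1=plane(f((130,275)),f((585,65)),cs)
for pts in [((640,20),(470,330)),((640,20),(450,365))]:
    n2,k2=plane(*pts,cw)
    for y in (0,.06,.12):
        A=np.array([n1,n2,[0,1,0]]); print(np.linalg.solve(A,[k1,k2,y]).round(3))
# gripper outer points
```

```text
[ 0.752  0.    -0.033]
[ 0.748  0.06  -0.021]
[ 0.744  0.12  -0.008]
[ 0.751  0.    -0.031]
[ 0.747  0.06  -0.02 ]
[ 0.743  0.12  -0.008]
```

Emit:
{"name": "drive_tool", "arguments": {"commands": [{"claw":0.45,"dx":0.05,"dy":-0.2,"dz":4,"roll":0},{"claw":0.45,"dx":0,"dy":0,"dz":3,"roll":0},{"claw":0.45,"dx":0,"dy":0,"dz":2,"roll":0},{"claw":0.45,"dx":0,"dy":0,"dz":1,"roll":0},{"claw":0.45,"dx":0,"dy":0,"dz":0,"roll":0},{"claw":0.45,"dx":0,"dy":0,"dz":0,"roll":0}]}}

```text
t: 11.7
tcp_pos: [0.5322, 0.0697, 0.1751]
orientation: [0.99, 0.139, 0.001, 0.0]
contact_force: [0.1, 0.9, 0.9]
grip_width: 0.0471
```

Emit:
{"name": "drive_tool", "arguments": {"commands": [{"claw":1,"dx":0,"dy":0,"dz":0,"roll":0},{"claw":1,"dx":0,"dy":0,"dz":0,"roll":0},{"claw":1,"dx":0,"dy":0,"dz":0,"roll":0},{"claw":1,"dx":0,"dy":0,"dz":0,"roll":0}]}}

```text
t: 12.2
tcp_pos: [0.5302, 0.0693, 0.1746]
orientation: [0.99, 0.14, -0.001, 0.001]
contact_force: [-5.3, -1.8, 5.7]
grip_width: 0.0233
```

Gripped at 23 mm. Now lifting slowly at first.

Emit:
{"name": "drive_tool", "arguments": {"commands": [{"claw":1,"dx":0,"dy":0,"dz":-1,"roll":0},{"claw":1,"dx":0,"dy":0,"dz":-1.5,"roll":0},{"claw":1,"dx":0,"dy":0,"dz":-2,"roll":0},{"claw":1,"dx":0,"dy":0,"dz":-2.5,"roll":0},{"claw":1,"dx":0,"dy":0,"dz":-2.5,"roll":0},{"claw":1,"dx":0,"dy":0,"dz":-2.5,"roll":0},{"claw":1,"dx":0,"dy":0,"dz":0,"roll":0}]}}

```text
t: 13.08
tcp_pos: [0.5337, 0.07, 0.2975]
orientation: [0.99, 0.139, 0.004, 0.0]
contact_force: [0.2, 0.1, -3.1]
grip_width: 0.0231
```

Run:
```python
from h import *
im,c=shot("wrist","w8.png");shot("side","s8.png",(270,150,470,300),4)
s=manip.state();print(s["t"],s["tcp_pos"],s["orientation"],s["contact_force"],s["ft_torque"],s["grip_width"])
```

```text
13.175 [0.53171056 0.06990374 0.29418174] [ 9.90239360e-01  1.39375940e-01  5.96024010e-04 -4.19923199e-05] [-0.24296483  0.35844512 -1.51675291] [-0.008025   -0.00310835  0.03929104] 0.023099746479589258
```

View pics/w8.png

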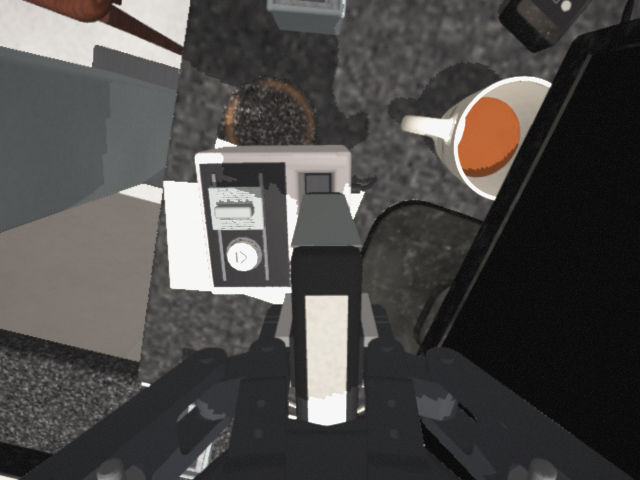

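View pics/s8.png

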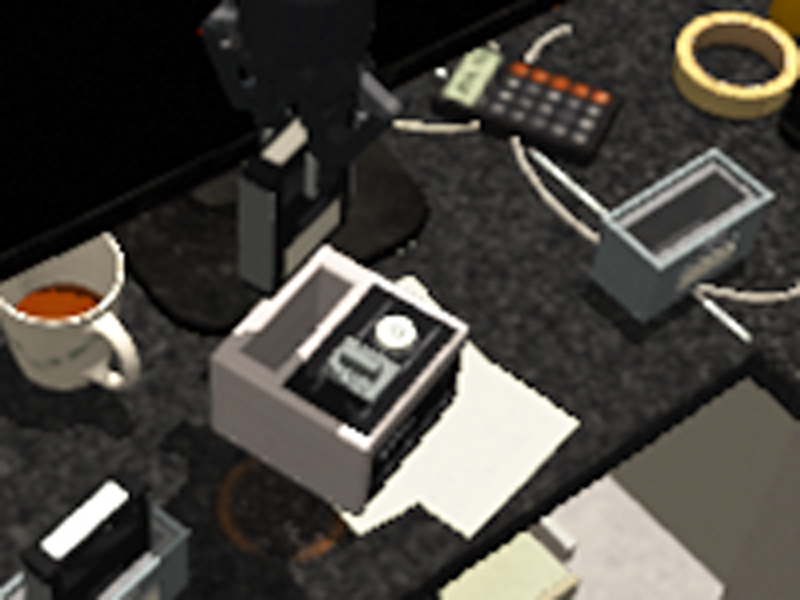

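It is held upright (top centre about column 328) and clear of the dock; the slot is empty. Now I'll fit the holder pose from w6 and the side view.

Run:
```python
from h import *
st={"tcp_pos":np.array([0.41645468,0.01279619,0.2947714]),"orientation":np.array([ 7.98713944e-01,-6.01710765e-01,3.29529290e-04,-2.84999720e-04])}
c=cam("wrist",st); g=lambda p:(p[0]/4+470,p[1]/4+180)
a,b=.028,.056
h=fit([g(p) for p in [(310,106),(198,338),(614,455),(160,60),(82,245)]],[(a,b,.068),(-a,b,.068),(-a,-b,.068),(a,b,0),(-a,b,0)],[.45,-.23,0],c)
f=lambda p:np.array(p)/4+[270,150]
cs=cam("side")
h2=fit([f(p) for p in [(606,220),(714,151),(773,194),(657,264),(645,318)]],[(a,b,.068),(a,-b,.068),(-a,-b,.068),(-a,b,.068),(-a,b,0)],[.45,-.23,0],cs)
s=manip.state(); print(np.degrees(h[2]))
for H in (h,h2): print(H[0]-s["tcp_pos"][0],H[1]-s["tcp_pos"][1])
```

```text
[ 0.455  -0.228   0.0039] [ 0.7  1.5  0.9  0.2  0.3 -0.2 -0.1 -1.7 -2.2 -0. ]
[ 0.4516 -0.227  -0.006 ] [-0.4 -1.   0.4 -0.9 -0.2 -0.1  0.8  0.3 -0.7  1.7]
0.22627074964304078
-0.0766753286212144 -0.29790934604536556
-0.08015834798421079 -0.2968978195535432
```

Emit:
{"name": "drive_tool", "arguments": {"commands": [{"claw":1,"dx":0,"dy":0,"dz":0,"roll":8},{"claw":1,"dx":0,"dy":0,"dz":0,"roll":8},{"claw":1,"dx":-1,"dy":3,"dz":0,"roll":0},{"claw":1,"dx":-1,"dy":4.5,"dz":0,"roll":0},{"claw":1,"dx":-1,"dy":4.5,"dz":0,"roll":0},{"claw":1,"dx":-1,"dy":4.5,"dz":0,"roll":0},{"claw":1,"dx":-1,"dy":4.5,"dz":0,"roll":0},{"claw":1,"dx":-1,"dy":4.5,"dz":0,"roll":0}]}}

```text
t: 14.18
tcp_pos: [0.4704, -0.1862, 0.2923]
orientation: [1.0, 0.0, -0.001, -0.001]
contact_force: [0.9, 0.2, -2.2]
grip_width: 0.0233
```

Emit:
{"name": "drive_tool", "arguments": {"commands": [{"claw":1,"dx":-1,"dy":4.5,"dz":0,"roll":0},{"claw":1,"dx":-0.9,"dy":4.0,"dz":0,"roll":0},{"claw":1,"dx":0,"dy":3,"dz":0,"roll":0},{"claw":1,"dx":0,"dy":0,"dz":0,"roll":0},{"claw":1,"dx":0,"dy":0,"dz":0,"roll":0}]}}

```text
t: 14.8
tcp_pos: [0.4521, -0.2994, 0.2926]
orientation: [1.0, 0.0, -0.001, -0.001]
contact_force: [-0.2, 0.5, -2.4]
grip_width: 0.0232
```

Run:
```python
from h import *
im,c=shot("wrist","w9.png")
s=manip.state();print(s["t"],s["tcp_pos"].tolist(),s["orientation"].tolist(),s["contact_force"],s["grip_width"])
print([ (d,onz(d["centre"],0,c)) for d in nets.spot_point("wrist","empty_holder")[:2]])
```

```text
14.85 [0.45221824232715896, -0.2991535075511877, 0.2928798062151444] [0.9999991216959669, 0.0005024983583261914, -0.0007925811070580213, -0.0009359048473901933] [ 0.96004808 -0.09593403 -1.7323109 ] 0.023329212848425845
[({'centre': [328.4, 134.7], 'conf': 0.63}, array([ 0.45357098, -0.22702194,  0.        ]))]
```

View pics/w9.png

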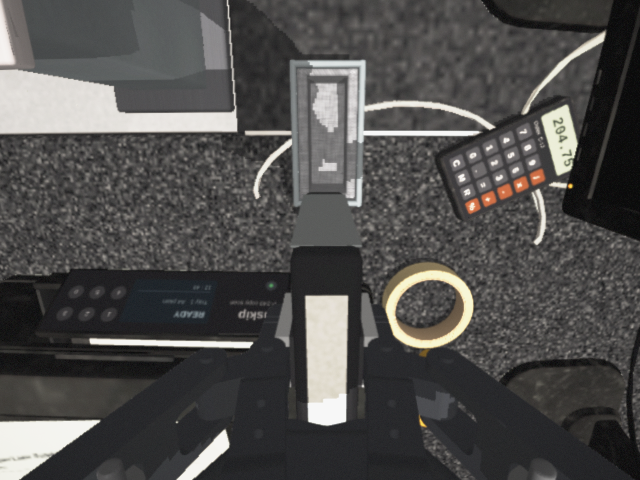

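The holder rim has corners at (290,61), (367,61), (362,206) and (295,206), directly ahead of the held cartridge and nearly aligned.

Run:
```python
from h import *
s=manip.state(); c=cam("wrist",s); a,b=.028,.056
im=cv2.imread("pics/w9.png"); cv2.imwrite("pics/w9c.png",cv2.resize(im[50:260,260:400],None,fx=3.8,fy=2.8,interpolation=cv2.INTER_CUBIC))
h=fit([(290,61),(367,61),(362,206),(295,206)],[(-a,b,.068),(a,b,.068),(a,-b,.068),(-a,-b,.068)],[.45,-.23,0],c)
Rt=R.from_quat(s["orientation"])
P=[s["tcp_pos"]+Rt.apply(p) for p in [(-.012,-.043,.145),(.012,-.043,.145),(-.012,-.043,.033),(.012,-.043,.033),(-.012,.043,.033),(.012,.043,.033)]]
print(proj(np.array(P),c).round(0).tolist())
```

```text
[ 0.4538 -0.2272  0.0038] [ 2.1  1.  -2.   0.9 -1.2 -1.4  1.1 -1.3]
[[307.0, 190.0], [346.0, 190.0], [288.0, 254.0], [364.0, 254.0], [296.0, 455.0], [356.0, 455.0]]
```

View pics/w9c.png

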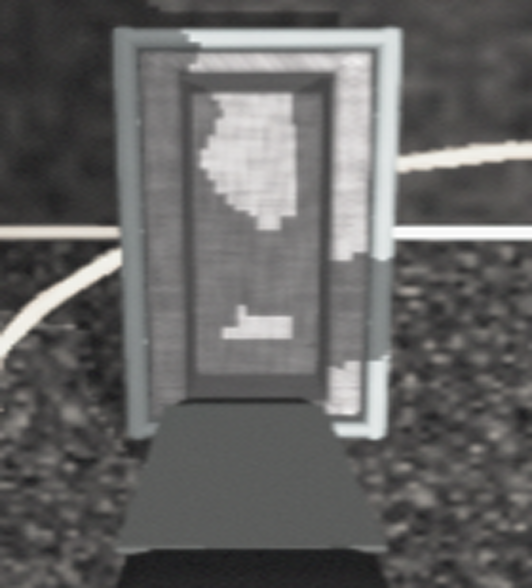

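Run:
```python
from h import *
s=manip.state(); c=cam("wrist",s)
im,cs=shot("side","s9.png",(360,120,500,240),5)
Rt=R.from_quat(s["orientation"])
def pts(p,loc):
    x0,y0,z0,a=p; L=np.array(loc,float)  # tool coords of cartridge top centre + pitch about tool x
    L=R.from_euler('x',a).apply(L-[0,0,.022])+[0,0,.022]+[x0,y0,z0]
    return s["tcp_pos"]+Rt.apply(L)
loc=[(-.012,-.043,.112),(.012,-.043,.112),(-.012,-.043,0),(.012,-.043,0)]
obs=np.array([(307,193.6),(345.5,193.6),(291,246),(361,246)])
for lw,name in ((0,"free"),):
    r=least_squares(lambda p:(proj(pts(p,loc),c)-obs).ravel(),[0,0,.033,0]); print(r.x,r.fun.round(1))
for z in(.033,.038): 
    r=least_squares(lambda p:(proj(pts([p[0],p[1],z,p[2]],loc),c)-obs).ravel(),[0,0,0]); print(z,r.x,r.fun.round(1))
full=[(x,y,z) for z in (0,.112) for x in(-.012,.012) for y in(-.043,.043)]
for p in ([0,0,.033,0],[0,0,.038,0],[0,0,.033,.04],[0,0,.033,-.04]): print(p,((proj(pts(p,full),cs)-[360,120])*5).round(0).tolist())
```

```text
[-4.15270721e-05  1.00664680e-03  4.03294599e-02 -3.22850283e-02] [ 0.7 -0.  -0.8  0.  -0.2 -0.   0.2  0. ]
0.033 [-3.79523080e-05 -1.20547436e-03 -4.33662484e-02] [ 0.1  0.2 -0.3  0.2 -2.5 -0.   2.5  0. ]
0.038 [-4.03958623e-05  3.03195317e-04 -3.57802590e-02] [ 0.5  0.  -0.7  0.1 -0.9 -0.   0.9  0. ]
[0, 0, 0.033, 0] [[546.0, 140.0], [660.0, 73.0], [511.0, 115.0], [624.0, 49.0], [494.0, 297.0], [601.0, 230.0], [462.0, 271.0], [568.0, 206.0]]
[0, 0, 0.038, 0] [[544.0, 148.0], [657.0, 81.0], [508.0, 122.0], [621.0, 56.0], [492.0, 303.0], [598.0, 237.0], [460.0, 278.0], [566.0, 213.0]]
[0, 0, 0.033, 0.04] [[548.0, 137.0], [660.0, 75.0], [513.0, 112.0], [624.0, 51.0], [490.0, 297.0], [595.0, 235.0], [458.0, 272.0], [563.0, 211.0]]
[0, 0, 0.033, -0.04] [[544.0, 144.0], [659.0, 71.0], [509.0, 118.0], [624.0, 47.0], [498.0, 296.0], [606.0, 225.0], [466.0, 271.0], [573.0, 201.0]]
```

View pics/s9.png

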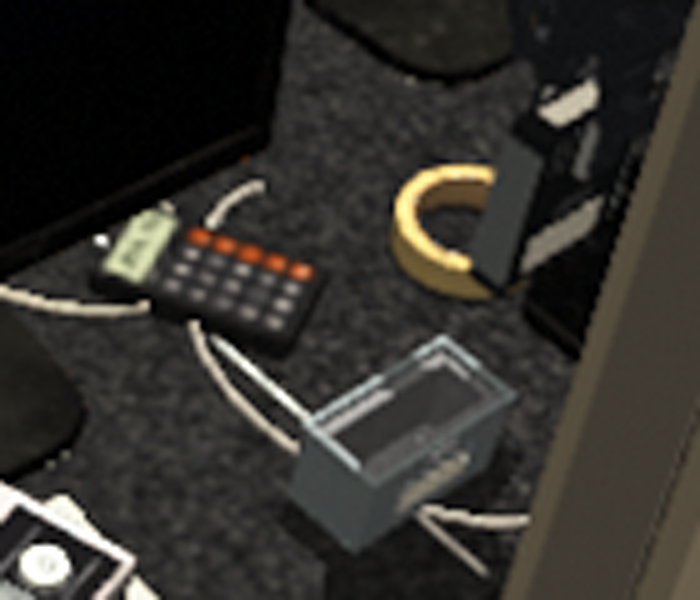

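The cartridge leans about -0.035 rad in the grip about the tool x axis, so its lower part sits about 3 mm toward tool +y. The top is at tool z of roughly 0.033-0.040. Both fit the pocket clearance, and I'll offset the target for them.

Emit:
{"name": "drive_tool", "arguments": {"commands": [{"claw":1,"dx":0.2,"dy":-3.8,"dz":0,"roll":0},{"claw":1,"dx":0,"dy":-3.7,"dz":2,"roll":0},{"claw":1,"dx":0,"dy":0,"dz":2.4,"roll":0},{"claw":1,"dx":0,"dy":0,"dz":2.0,"roll":0},{"claw":1,"dx":0,"dy":0,"dz":0,"roll":0},{"claw":1,"dx":0,"dy":0,"dz":0,"roll":0}]}}

```text
t: 15.7
tcp_pos: [0.4551, -0.2251, 0.2307]
orientation: [1.0, 0.001, 0.0, 0.0]
contact_force: [0.4, -1.0, -1.5]
grip_width: 0.0237
```

Run:
```python
from h import *
im,c=shot("wrist","w10.png");shot("side","s10.png",(380,130,480,230),6)
s=manip.state();print(s["t"],s["tcp_pos"].tolist(),s["orientation"].tolist(),s["contact_force"],s["grip_width"])
a,b=.028,.056
print(proj(np.array([(.4538-a,-.2272+b,.068),(.4538+a,-.2272+b,.068)]),c))
```

```text
15.8 [0.4553601727274459, -0.22557354331997723, 0.2311735121011637] [0.9999992787632855, 0.00032600697979872343, 0.0009664949680428107, 0.0006340976538339111] [ 0.40791228 -0.41499501 -1.9879839 ] 0.02353125403940474
[[281.85240272 168.57879598]
 [366.56834    168.71694435]]
```

View pics/w10.png

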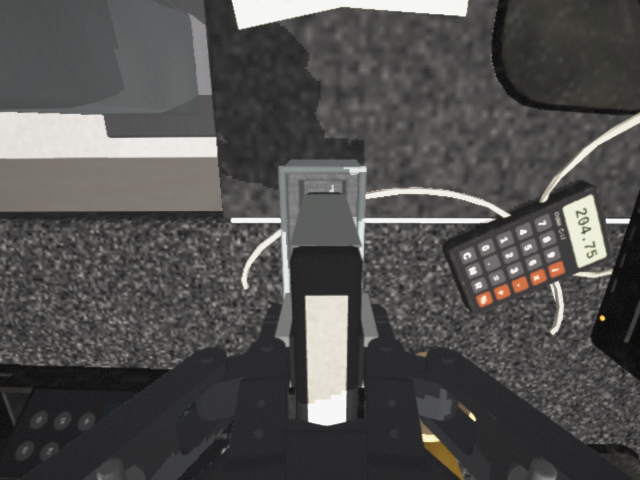

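View pics/s10.png

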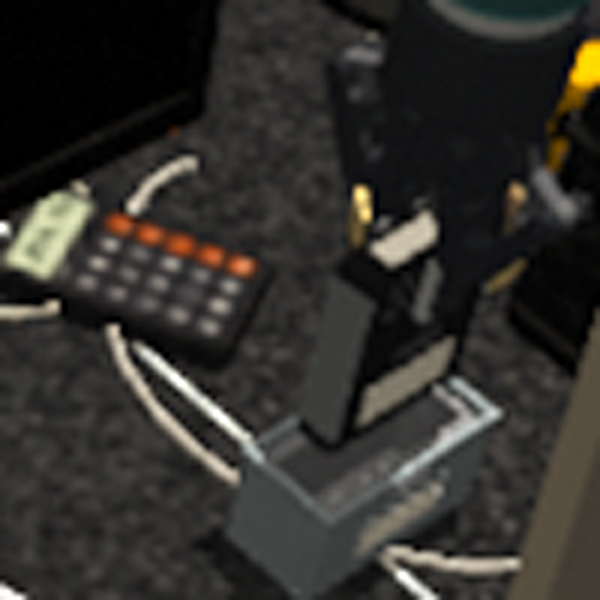

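Emit:
{"name": "drive_tool", "arguments": {"commands": [{"claw":1,"dx":-0.2,"dy":0,"dz":0,"roll":0},{"claw":1,"dx":0,"dy":0,"dz":0.8,"roll":0},{"claw":1,"dx":0,"dy":0,"dz":0.8,"roll":0},{"claw":1,"dx":0,"dy":0,"dz":0.8,"roll":0},{"claw":1,"dx":0,"dy":0,"dz":0,"roll":0}]}}

```text
t: 16.42
tcp_pos: [0.4519, -0.2247, 0.2046]
orientation: [1.0, 0.0, -0.001, -0.001]
contact_force: [0.1, -0.8, -2.3]
grip_width: 0.0232
```

Run:
```python
from h import *
im,c=shot("wrist","w11.png",(230,120,430,320),3)
s=manip.state();print(s["t"],s["tcp_pos"].tolist(),s["contact_force"],s["ft_torque"],s["grip_width"])
shot("side","s11.png",(380,130,480,230),6)
```

```text
16.475 [0.4522580590630258, -0.22497192868688792, 0.20523916104742881] [-0.47096497  0.62933178 -3.13343321] [ 0.05982833 -0.05965523 -0.04447958] 0.0233653761257284
```

View pics/w11.png

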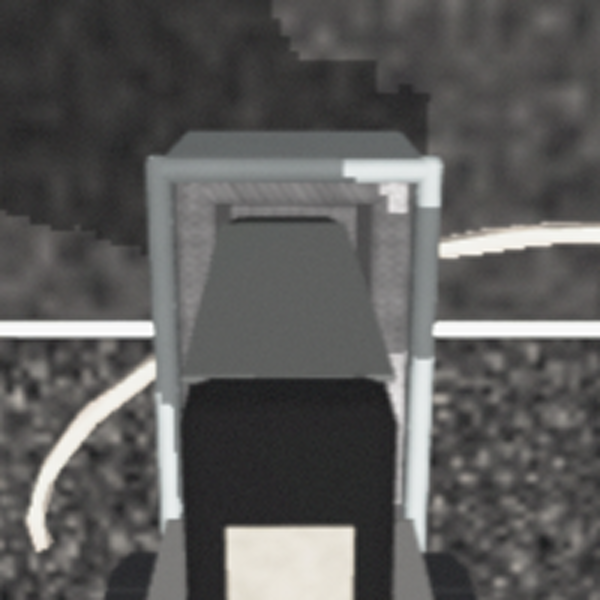

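View pics/s11.png

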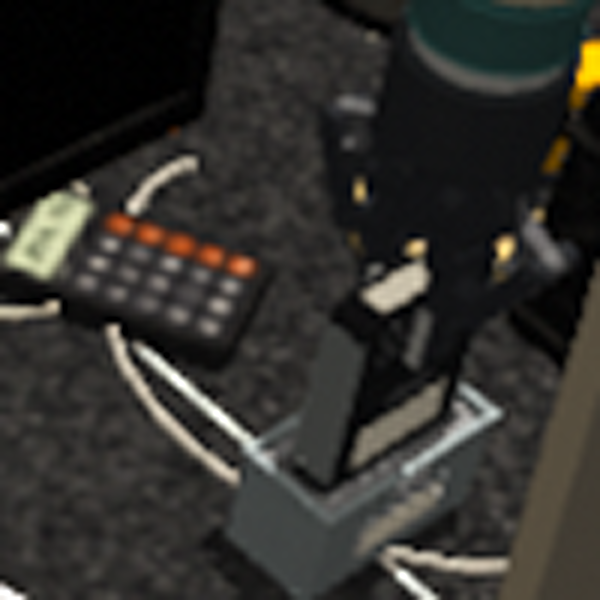

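The bottom edge has entered the pocket. The pocket centre is about 1 mm toward +x, and the +y gap is the smaller one (about 2.5 mm). I'll nudge both and carry on down.

Emit:
{"name": "drive_tool", "arguments": {"commands": [{"claw":1,"dx":0.1,"dy":0.15,"dz":0,"roll":0},{"claw":1,"dx":0,"dy":0,"dz":0.8,"roll":0},{"claw":1,"dx":0,"dy":0,"dz":0.8,"roll":0},{"claw":1,"dx":0,"dy":0,"dz":0.6,"roll":0},{"claw":1,"dx":0,"dy":0,"dz":0,"roll":0}]}}

```text
t: 17.15
tcp_pos: [0.453, -0.2263, 0.183]
orientation: [1.0, 0.0, -0.001, -0.001]
contact_force: [-1.0, -0.6, -2.2]
grip_width: 0.0235
```

Run:
```python
from h import *
im,c=shot("wrist","w12.png",(230,120,430,320),3)
s=manip.state();print(s["t"],s["tcp_pos"].tolist(),s["contact_force"],s["ft_torque"],s["grip_width"])
```

```text
17.2 [0.453344774315814, -0.22651591123198134, 0.18343261707344652] [ 0.39998721  0.22037407 -2.60613503] [ 0.0183392  -0.01996942  0.03179545] 0.023404715419513177
```

View pics/w12.png

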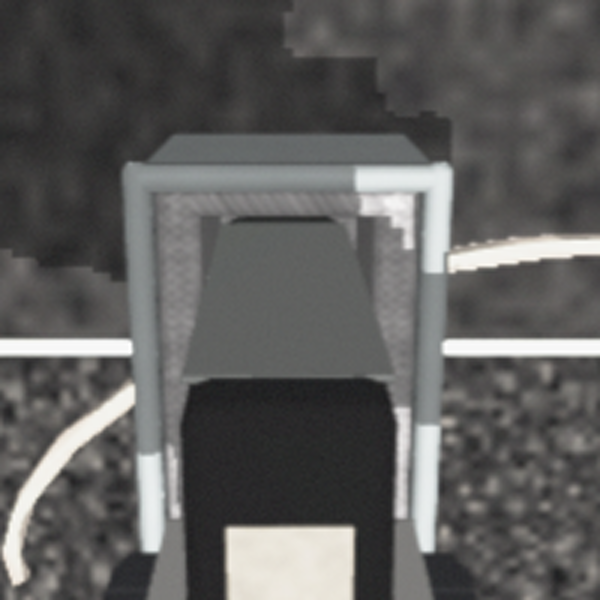

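Emit:
{"name": "drive_tool", "arguments": {"commands": [{"claw":1,"dx":0,"dy":0.1,"dz":0.6,"roll":0},{"claw":1,"dx":0,"dy":0,"dz":0.6,"roll":0},{"claw":1,"dx":0,"dy":0,"dz":0.6,"roll":0},{"claw":1,"dx":0,"dy":0,"dz":0,"roll":0}]}}

```text
t: 17.7
tcp_pos: [0.4531, -0.2274, 0.1651]
orientation: [1.0, 0.0, -0.001, -0.0]
contact_force: [-0.0, -0.1, -2.5]
grip_width: 0.0236
```

Emit:
{"name": "drive_tool", "arguments": {"commands": [{"claw":1,"dx":0,"dy":0,"dz":0.3,"roll":0},{"claw":1,"dx":0,"dy":0,"dz":0.3,"roll":0},{"claw":1,"dx":0,"dy":0,"dz":0,"roll":0}]}}

```text
t: 18.08
tcp_pos: [0.4535, -0.2276, 0.1597]
orientation: [1.0, 0.0, -0.0, -0.0]
contact_force: [-0.3, 0.2, -2.8]
grip_width: 0.0233
```

Emit:
{"name": "drive_tool", "arguments": {"commands": [{"claw":1,"dx":0,"dy":0,"dz":0.2,"roll":0},{"claw":1,"dx":0,"dy":0,"dz":0.2,"roll":0},{"claw":1,"dx":0,"dy":0,"dz":0,"roll":0}]}}

```text
t: 18.45
tcp_pos: [0.4535, -0.2276, 0.1557]
orientation: [1.0, 0.0, -0.0, -0.0]
contact_force: [-0.8, -0.7, -1.3]
grip_width: 0.0235
```

Emit:
{"name": "drive_tool", "arguments": {"commands": [{"claw":1,"dx":0,"dy":0,"dz":0.15,"roll":0},{"claw":1,"dx":0,"dy":0,"dz":0.15,"roll":0},{"claw":1,"dx":0,"dy":0,"dz":0,"roll":0}]}}

```text
t: 18.82
tcp_pos: [0.4537, -0.2278, 0.1533]
orientation: [1.0, 0.0, 0.0, 0.0]
contact_force: [-1.3, -0.1, 1.9]
grip_width: 0.0234
```

Emit:
{"name": "drive_tool", "arguments": {"commands": [{"claw":1,"dx":0,"dy":0,"dz":0.15,"roll":0},{"claw":1,"dx":0,"dy":0,"dz":0.15,"roll":0},{"claw":1,"dx":0,"dy":0,"dz":0,"roll":0}]}}

```text
t: 19.2
tcp_pos: [0.4538, -0.2278, 0.1532]
orientation: [1.0, 0.0, 0.0, 0.0]
contact_force: [-6.7, 4.2, 22.5]
grip_width: 0.0233
```

Run:
```python
from h import *
im,c=shot("wrist","w13.png",(230,120,430,320),3)
s=manip.state();print(s["t"],s["tcp_pos"].tolist(),s["contact_force"],s["ft_torque"],s["grip_width"])
shot("side","s13.png",(380,130,480,230),6)
```

```text
19.25 [0.4538423670495955, -0.2278258651749546, 0.15321729952763594] [-6.41839218  4.93842641 22.16690542] [ 1.0151183   1.75034936 -0.02362788] 0.023004280737092146
```

View pics/w13.png

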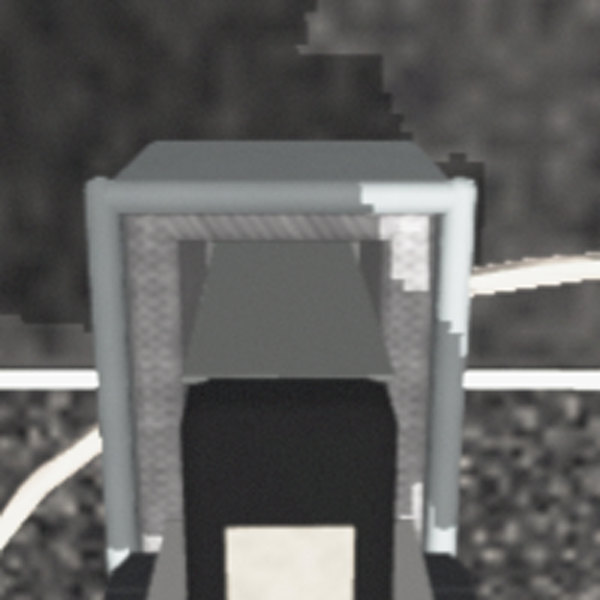

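View pics/s13.png

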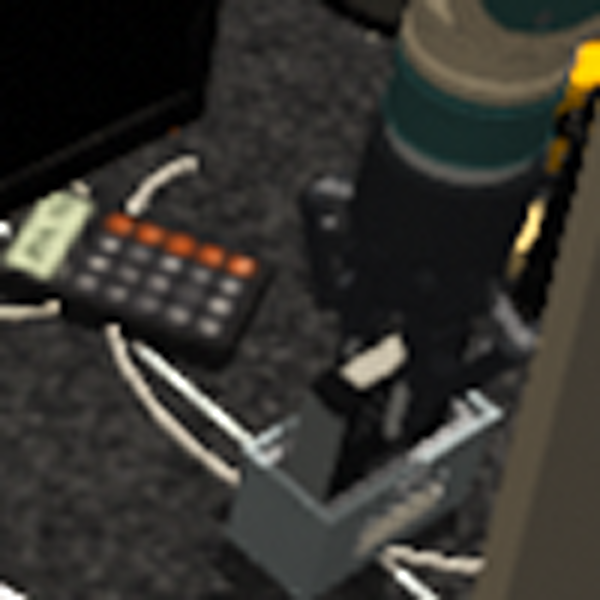

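It is at the floor: the height stopped at 0.153 as expected, with 22 N of reaction. I'll ease off and release gently.

Emit:
{"name": "drive_tool", "arguments": {"commands": [{"claw":1,"dx":0,"dy":0,"dz":-0.25,"roll":0},{"claw":1,"dx":0,"dy":0,"dz":0,"roll":0},{"claw":0.65,"dx":0,"dy":0,"dz":0,"roll":0},{"claw":0.55,"dx":0,"dy":0,"dz":0,"roll":0},{"claw":0.45,"dx":0,"dy":0,"dz":0,"roll":0},{"claw":0.45,"dx":0,"dy":0,"dz":0,"roll":0}]}}

```text
t: 20.05
tcp_pos: [0.4536, -0.2277, 0.1522]
orientation: [1.0, 0.0, -0.0, -0.0]
contact_force: [-0.3, -0.5, -0.5]
grip_width: 0.0467
```

Run:
```python
from h import *
im,c=shot("wrist","w14.png",(180,100,480,400),2)
s=manip.state();print(s["t"],s["tcp_pos"].tolist(),s["contact_force"],s["ft_torque"],s["grip_width"])
```

```text
20.1 [0.4535682139503639, -0.22771826812342155, 0.1522242833418621] [-0.27987448 -0.21016583 -0.66717281] [-0.05866879 -0.00630752  0.00256328] 0.047243434803710946
```

View pics/w14.png

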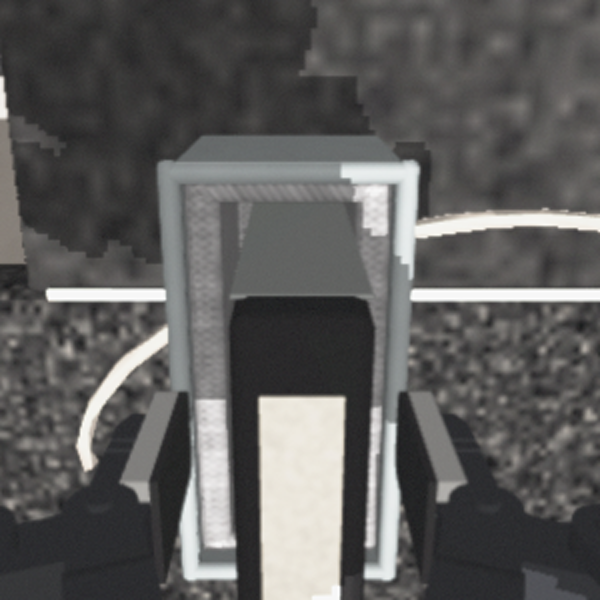

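The cartridge is released and standing in the holder. Rising straight up, then backing away to check.

Emit:
{"name": "drive_tool", "arguments": {"commands": [{"claw":0.45,"dx":0,"dy":0,"dz":-1.5,"roll":0},{"claw":0.45,"dx":0,"dy":0,"dz":-3,"roll":0},{"claw":0.45,"dx":0,"dy":0,"dz":-5,"roll":0},{"claw":0.45,"dx":0,"dy":0,"dz":-5,"roll":0},{"claw":0.45,"dx":0,"dy":3,"dz":0,"roll":0},{"claw":0.45,"dx":0,"dy":4,"dz":0,"roll":0},{"claw":0.45,"dx":0,"dy":0,"dz":0,"roll":0}]}}

```text
t: 20.98
tcp_pos: [0.454, -0.3, 0.2989]
orientation: [1.0, -0.001, 0.001, 0.001]
contact_force: [-1.0, 0.4, 0.5]
grip_width: 0.0468
```

Run:
```python
from h import *
im,c=shot("wrist","w15.png");shot("side","s15.png",(220,130,480,350),3)
s=manip.state();print(s["t"],s["tcp_pos"].tolist(),s["contact_force"])
g=np.array([(x,y,z) for z in (.12,) for x in(-.012,.012) for y in(-.043,.043)])+[.4538,-.2272,0]
print(proj(g,c).round(0).tolist()); print(((proj(g,cam("side"))-[220,130])*3).round(0).tolist())
```

```text
21.075 [0.4534852034707689, -0.2977526441950432, 0.2980413973151808] [ 0.00601218  0.61579571 -0.08974787]
[[309.0, 199.0], [307.0, 69.0], [342.0, 199.0], [344.0, 69.0]]
[[719.0, 162.0], [653.0, 203.0], [700.0, 147.0], [634.0, 187.0]]
```

View pics/w15.png

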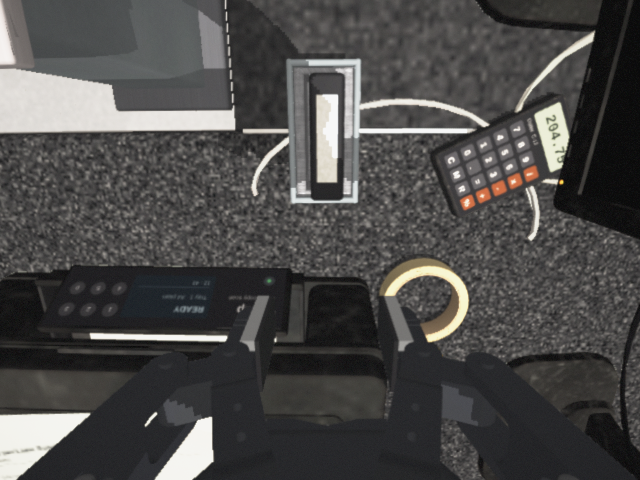

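View pics/s15.png

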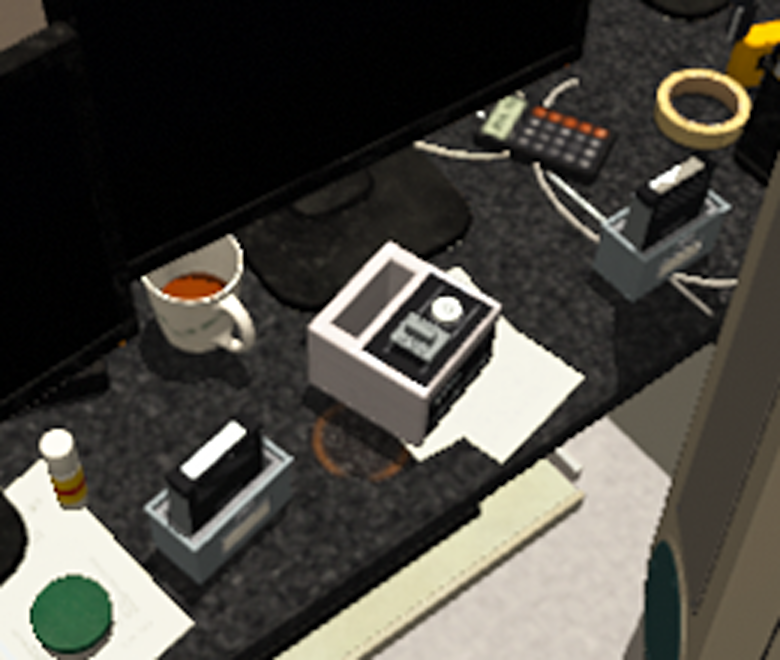

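The cartridge top projects where a seated, upright cartridge should be: rows 72-199 and columns 309-344, against the predicted 69-199 and 307-344. The arm is clear, so I'm handing in.

```bash
python3 -c "
from cell import manip
print(manip.job_done(), manip.state()['t'])"
```

```text
the job is handed in; nothing more can be done
the job is handed in; nothing more can be done
```

The cartridge is in the empty holder and I handed the job in at about 21 s, well inside the 51 s limit; no verdict was reported.

**What I did:** I pinched the guard's ridge and slid it to its end stop. I then pressed the eject button, and both cameras showed the cartridge popped up. I gripped the cartridge across its thickness and lifted it out. I lowered it into the holder until it met the floor, with the height stopping at the expected 0.153 m and about 22 N of reaction. After that I eased off, opened the gripper and backed away.

**Last checks:**
- **Cartridge:** its top edges are within about 3 pixels of where a fully lowered, upright cartridge should appear in the wrist view. The side view agreed roughly.
- **Robot:** nothing is touching it; the contact force reads about 0.
- **Surroundings:** in the last side view the old cartridge, mug, tin and calculator look as they were at the start.

**What failed or disagreed:**
- The first two move calls were refused because the rows lacked some fields; nothing moved.
- The top camera was blocked when I looked, so I relied on the side and wrist views.
- In the grip the cartridge leaned by about 0.035 rad. I allowed for this when lowering it, and it straightened on the floor.
- Triangulating the monitor's lower edge gave impossible heights, so I relied on the visible distance instead.

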